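# Load the block heater: find the empty well and start it

## Robot

A 6-joint arm with a two-finger parallel gripper is mounted at the origin on the work surface. World frame = base frame: x ahead of the robot, y to its left, z up, the work surface at z = 0. Lengths are in mm, angles in degrees, forces in N, time in s.
With the tool pointing down it reaches from about 375 to 925 mm from the base axis. Payload 5.7 kg.
Tool frame: the origin (TCP) lies on the centre line of the jaws, within the pads' length; the fingertips stand arm.finger_overhang ahead of it and the grasp point (between the pads) lies 5 mm behind it (arm.finger_overhang is the distance from the TCP to the fingertips, in mm); z points along the fingers, y is the line along which they close (so a half turn about z gives the same grasp; the last joint's range is limited). The gripper opens to 85 mm and grips with 20 to 120 N. Pads are 22 mm wide; open, the fingers measure 114 mm over their backs; the gripper's body (76 mm by 85 mm) begins 54 mm behind the grasp point. The pads swing forward as they close: fully open they stand 13 mm farther back than shut.
Start: joints at [59.582, 20.558, 86.54, -0, 72.909, -6.595], TCP at [242.343, 548.849, 245.267] pointing down, gripper open.
Joint ranges: [-170.27, 170.27], [-57.76, 135], [12.27, 136.19], [-55.21, 235.2], [11.17, 155.16], [-170.74, 170.74]. Speed limits (degrees/s): [136.94, 136.94, 180, 180, 180, 180].

## Interface

Orientations are given as a 3x3 rotation matrix whose columns are the frame's x, y, z axes.
In Python, from bench import arm gives the robot as it stands.
- The arm moves only by the shell command python3 -m pendant 'ROWS'. ROWS is JSON, one flat list of numbers, 7 for each row, row after row: the shift along the world's x, y, z in m, then the turn, a rotation vector about the world's x, y, z in degrees, then the gripper command: -1 is shut, 1 is fully open, values between are in proportion. A call has 1 to 8 rows; each row is the pose to reach, as a shift and turn from the pose commanded when the call began; what a row does not reach only later rows make up. A row lasts 1/10 s, in which the tool goes at most 50 mm and 8.59 degrees, less where a joint would pass 70% of its speed; a pose out of reach is approached as far as the arm can. A call with a gripper value outside its range is refused whole. The fingers move at their own pace and stop on an object; the grip force is fixed at half the most. Time passes only in rows, so rows that repeat a pose let the fingers close. It gives the time, the measured TCP pose, the force and the opening at its end, in the units of the state.
- arm.observe(): the state, without advancing time (a new reading comes with each control period).
- arm.camera(name): name is "scene" or "top" or "wrist"; returns a dict with "color" (400x640x3 uint8, red, green, blue), "fov_y" (degrees; the focal length in pixels is half the picture's height over the tangent of half this angle, whatever the lens; pixels are square), "cx", "cy" (the principal point, pixels), "k1" (the pictures are not rectified: a ray, as slopes to the right and down, at radius r is drawn at 1 + k1 r^2 times it, then the intrinsics apply), "R" (3x3) and "t" (3): a world point X has camera coordinates R X + t. Camera axes: x right, y down, z forward; pixel columns grow to the right and rows downward; lengths in mm; the calibration is good to about 2 mm. A picture is of the moment at which its call begins. There is no depth.
- arm.finish_job(): hands the job in, once; it reports no verdict.
The state is a dict: "clock": time; "joint_pos": joint angles; "qvel": joint speeds; "joint_torque": joint torques, N m; "tcp_pos": TCP position; "orientation": TCP orientation; "ft_force": force on the tool from outside, world axes, zero at the start; "torque": the same for the moment, N m; "finger_gap": opening from 0.0 (shut) to 1.0 (fully open).
Only numpy, scipy, OpenCV 4.12 (cv2) and the standard library are available. Lean on these libraries where they do the work, as an engineer would, in place of code of your own. Each camera call takes 0.05 s, during which the arm holds its last target. There are 200 camera calls.

## Task

Put the tall capped tube from the rack into the block heater for warming: two of the heater's three wells still have a forgotten short vial sunk deep inside, so feel with the tube for the one that is empty, and lower it in there, without dropping it, until it stands fully home on the bottom. Then press the round start key on the heater's front panel and leave everything else on the bench as it is.

Things in the scene. Friction and masses are not known exactly. Their poses are not given: they have to be found in the camera images.
- tube: The tall sample tube: pale plastic, round, straight sides of 30 mm diameter with a flat foot, and a ribbed grey screw cap of 34.5 mm diameter that is the top 22 mm; 115 mm tall in all, about 65 g. Stands upright in one of the rack's three places. Origin: centre of the underside of its foot; z points up along the tube to the cap.
- rack: White plastic tube rack, 190 mm (its x) by 75 mm (its y) by 60 mm high, fixed to the bench. Three places in a row along its x axis, 58 mm apart, the middle one over its origin; 33 mm holes in the top sheet, whose upper face is 60 mm above the bench; the tubes stand on its base sheet, 6 mm above the bench. Origin: centre of its underside.
- short1: A short tube in the rack, same shape and diameters as the tall one but only 75 mm tall. Origin: centre of its foot. Stays in the rack.
- short2: The other short tube in the rack, 75 mm tall. Origin: centre of its foot. Stays in the rack.
- heater: Dry block heater, fixed to the bench; origin on the bench. White housing, 255 mm deep (its x: -130 mm at the front to +126) and 230 mm wide (its y), 119 mm high; bare aluminium block with three wells at the back, its top 125 mm above the bench; in front (x = -130 to -30 mm) a control panel, sloping down frontwards from 85 to 45 mm, with display, two flat keys and the round start key.
- well_a (a point): Centre of the mouth of the first well, at x = 45, y = 50 mm in the heater's frame, level with the block's top; axes as the heater's. Each well is a round hole of 33 mm diameter with a 2.5 mm bevelled mouth, 75 mm deep when empty. The tube is fully home when its foot is 75 mm below the mouth; its top then is 40 mm above the block.
- well_b (a point): Centre of the mouth of the middle well, at x = 45, y = 0 mm in the heater's frame. Which one of the three wells is empty differs each time; in each of the other two stands a small capped glass vial, 28 mm in diameter, its top 24 mm below the mouth: a tube lowered there stops after 24 mm.
- well_c (a point): Centre of the mouth of the third well, at x = 45, y = -50 mm in the heater's frame.
- start_key_top (a point): Centre of the top face of the round black start key, 28 mm in diameter, at the -y end of the control panel. It stands 13 mm proud of the panel in a grey collar (44 mm wide, 4 mm high); its z axis is the panel's outward normal, 22 degrees from vertical, leaning to the heater's -x. Pressing it straight down from above works too.
- start_key (a joint): Travel of the spring start key in m: 0 at rest, 0.005 fully pressed (about 4 N); it springs back. It counts as pressed beyond 0.0035.
- wash_bottle: Bystander: plastic squeeze wash bottle, 72 mm in diameter, 195 mm tall with its bent spout. Origin: centre of its underside.
- solvent_bottle: Bystander: plastic bottle, 60 mm in diameter, 150 mm tall. Origin: centre of its underside.
- jar: Bystander: glass jar with a lid, 60 mm in diameter, 110 mm tall. Origin: centre of its underside.
- tweezer_cup: Bystander: plastic cup with tweezers standing in it, 76 mm in diameter, 135 mm tall with the tweezers. Origin: centre of its underside.
- specimen_holder: Bystander: stepped brass specimen holder on a white disc 68 mm in diameter, 48 mm tall. Origin: centre of its underside.
- screwdriver: Bystander: screwdriver lying on the bench, 170 mm long along its x, handle 26 mm thick. Origin: below its middle.
There are look-alikes about, which are no part of the job. Leave any pink or yellow look-alike of the tube alone.

How it is judged:
By the outcome, as a careful person would: the job done as asked, in the order asked, and still so for the second after the job is handed in, with the robot touching nothing.
It also fails if it takes over 61 s, if anything falls off the work surface, if the arm or the gripper's body presses on something with over 40 N, if the wrist force passes 120 N, or if a joint passes its speed limit or range.

## Working session

There is one attempt and no reset: what is moved stays moved. The work goes in short steps, Python scripts to look and compute and a shell command to move; the robot and the scene stay as the last step left them, time stands still between calls to the robot, and variables do not carry over. Pictures are saved under pics/ and viewed, on a budget of 10 in all, crops included, one or two more only if the job needs it, and the job is handed in when it is done.

```bash
mkdir -p pics; ls
cat > h.py <<'E'
import numpy as np, cv2, json
from bench import arm
def grab(n,f):
    c=arm.camera(n); cv2.imwrite(f'pics/{f}.png',cv2.cvtColor(c['color'],cv2.COLOR_RGB2BGR))
    np.save(f'pics/{f}.npy',c,allow_pickle=True); return c
def load(f): return np.load(f'pics/{f}.npy',allow_pickle=True).item()
def K(c):
    f=200/np.tan(np.radians(c['fov_y'])/2); return f
def ray(c,u,v):
    f=K(c); d=np.array([(u-c['cx'])/f,(v-c['cy'])/f]); s=d.copy()
    for _ in range(30): s=d/(1+c['k1']*(s@s))
    R=np.array(c['R']);t=np.array(c['t']); return -R.T@t, R.T@np.r_[s,1]
def onz(c,u,v,z):
    o,d=ray(c,u,v); return o+d*(z-o[2])/d[2]
def proj(c,X):
    p=np.array(c['R'])@np.array(X,float)+np.array(c['t']); s=p[:2]/p[2]
    return s*(1+c['k1']*(s@s))*K(c)+[c['cx'],c['cy']]
E
python3 - <<'E'
from h import *
a=grab('scene','s1');b=grab('top','t1')
for c in(a,b): print(K(c),c['k1'],-np.array(c['R']).T@c['t'])
print(arm.finger_overhang,arm.observe())
E
```

```text
pics
366.29989155614254 -0.0411747293154397 [1385.22796829 -102.58204053  736.6618315 ]
463.9715839526505 -0.07518932641166312 [ 445.88329362  -12.32851419 1777.13671671]
14.0 {'clock': 0.1, 'joint_pos': array([ 5.95802609e+01,  2.05939300e+01,  8.65928985e+01,  1.27696340e-03,
        7.29097970e+01, -6.59369837e+00]), 'qvel': array([-0.03071503, -0.07439327, -0.25738751, -0.03270459,  0.01382546,
       -0.05961302]), 'joint_torque': array([-2.18201205e-05, -5.28654993e+01, -2.79347259e+01, -4.28777021e-04,
        5.12009341e-03,  2.63528148e-05]), 'tcp_pos': array([242.06245785, 548.35211286, 244.53562496]), 'orientation': array([[-9.14773417e-01,  4.03966378e-01, -8.72263178e-04],
       [ 4.03967263e-01,  9.14772303e-01, -1.44349031e-03],
       [ 2.14800644e-04, -1.67283233e-03, -9.99998578e-01]]), 'ft_force': array([ 0.59326608, -0.26806811, -1.08427913]), 'torque': array([0.01224864, 0.06268999, 0.05145157]), 'finger_gap': 0.9989830541441641}
```

View pics/s1.png

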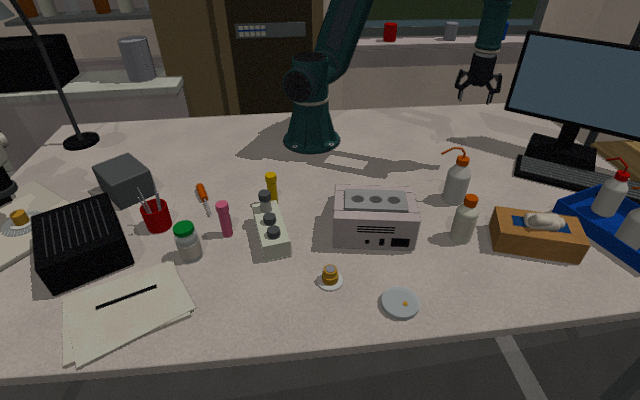

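View pics/t1.png

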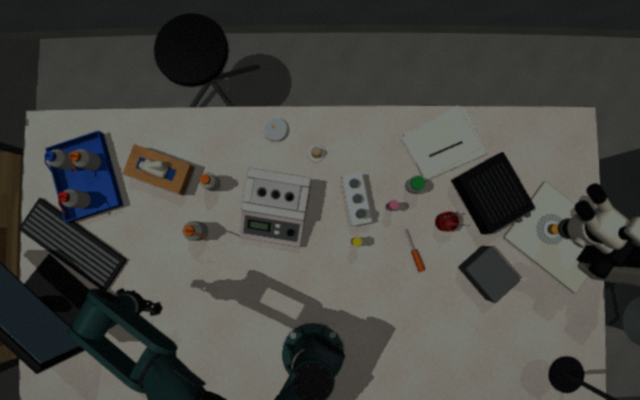

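The scene view shows the heater at (375,217) with its back to this camera, and the rack at (268,232) with three grey caps at (264,196), (268,218) and (272,233). The pink (224,218) and yellow (271,186) look-alikes stand outside the rack. In the top view the rack is at (357,200) and the heater at (277,207), with the panel towards the robot.
The tall tube should be the rack tube nearest the robot, since its cap stands highest. I'll confirm that in one enlarged crop.

Run:
```python
from h import *
s=cv2.imread('pics/s1.png');t=cv2.imread('pics/t1.png')
a=cv2.resize(s[165:265,205:305],(400,400),interpolation=cv2.INTER_CUBIC)
t=cv2.convertScaleAbs(t,alpha=1.5)
b=cv2.resize(t[160:260,335:385],(200,400),interpolation=cv2.INTER_CUBIC)
cc=cv2.resize(t[160:260,230:330],(400,400)[:2],interpolation=cv2.INTER_CUBIC)[:, :]
d=np.hstack([a,b]); e=cv2.resize(cc,(200,200))
d=np.hstack([d,np.vstack([e,cv2.resize(s[175:255,325:425],(200,200))])])
cv2.imwrite('pics/c1.png',d)
```

```text
(no output)
```

View pics/c1.png

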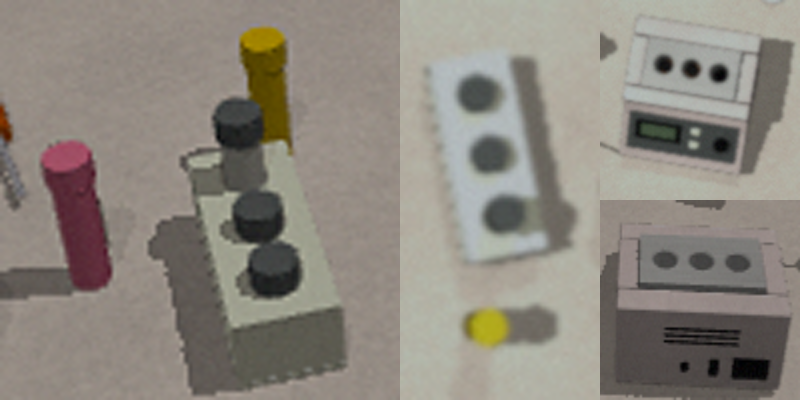

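The crop confirms it: the tall tube is the rack tube nearest the robot, with its cap at scene (264,196) / top (361,214). It is grey-capped and shows its pale body, while the other two stand low. Next I'll measure positions.

Run:
```python
from h import *
t=load('t1');s=load('s1')
def blob(c,u,v,r,thr):
    g=cv2.cvtColor(c['color'],cv2.COLOR_RGB2GRAY)
    m=(g<thr).astype(np.uint8); w=np.zeros_like(m); cv2.circle(w,(u,v),r,1,-1); m&=w
    n,l,st,ce=cv2.connectedComponentsWithStats(m); 
    k=min(range(1,n),key=lambda i:np.hypot(*(ce[i]-[u,v]))-st[i,4]*.05); return ce[k],st[k,4]
g=cv2.cvtColor(t['color'],cv2.COLOR_RGB2GRAY)
print(g[192,255:295],g[214,350:375])
P={}
for n,u,v,r,th,z in[('tall',361,214,6,60,121),('s1',354,183,7,60,81),('s2',358,199,7,60,81),('wa',261,192,7,55,125),('wb',275,194,7,55,125),('wc',289,197,7,55,125),('key',290,232,5,30,75)]:
    ce,ar=blob(t,u,v,r,th); P[n]=onz(t,*ce,z); print(n,ce.round(1),ar,P[n].round(1), 'scene',proj(s,P[n]).round(1))
for a,b in[('tall','s2'),('s1','s2'),('wa','wb'),('wb','wc'),('wc','key')]: print(a,b,np.hypot(*(P[a]-P[b])[:2]))
```

```text
[106  91  61  36  23  11  12  12  14  15  33  66  97 106 106  93  69  45
  29  19  13  15  21  39  64  90 106 111 111 110 100  86  73  64  59  62
  73  88 101 107] [118 120 122 121 116  92  60  47  51  52  52  53  54  52  51  56  70  82
  85  82  75  72  70  69  68]
tall [360.8 213.2] 57 [ 525.6 -175.7  121. ] scene [264.2 191.1]
s1 [353.8 183.2] 49 [ 638.5 -155.1   81. ] scene [272.8 227.2]
s2 [357.2 198.4] 48 [ 582.2 -166.9   81. ] scene [268.5 214.2]
wa [261.5 191.7] 56 [605.  179.1 125. ] scene [392.8 198. ]
wb [275.2 194. ] 55 [596.5 130.  125. ] scene [374.8 197.4]
wc [289.1 196.5] 57 [587.2  80.5 125. ] scene [356.6 196.6]
key [290.2 232.2] 51 [460.3  79.5  75. ] scene [348.  185.2]
tall s2 57.26560894173821
s1 s2 57.53951193469656
wa wb 49.848983193141045
wb wc 50.379876134357175
wc key 126.90295299882041
```

Spacings check out: 57.3 and 57.5 mm against 58 in the rack, 50 and 50 against 50 in the heater, and the scene reprojections agree. Next I go above the tall tube.

```bash
python3 -m pendant '[0.018,-0.045,0,0,0,3,1, 0.036,-0.09,0,0,0,6,1, 0.054,-0.135,0,0,0,9,1, 0.072,-0.18,0,0,0,12,1, 0.09,-0.225,0,0,0,15,1, 0.108,-0.27,0,0,0,18,1, 0.126,-0.315,0,0,0,21,1, 0.144,-0.36,0,0,0,24,1]'
python3 -m pendant '[0.018,-0.045,0,0,0,0,1, 0.036,-0.09,0,0,0,0,1, 0.054,-0.135,0,0,0,0,1, 0.072,-0.18,0,0,0,0,1, 0.09,-0.225,0,0,0,0,1, 0.108,-0.27,0,0,0,0,1, 0.125,-0.315,0,0,0,0,1, 0.139,-0.365,0,0,0,0,1]'
python3 -m pendant '[0,0,0,0,0,0,1,0,0,0,0,0,0,1,0,0,0,0,0,0,1]'
python3 - <<'E'
from h import *
c=grab('wrist','w1'); print(arm.observe()['tcp_pos'],arm.observe()['orientation'],arm.observe()['ft_force'],proj(c,[525.6,-175.7,121]),-np.array(c['R']).T@c['t'])
E
```

```text
clock: 0.9
tcp_pos: [386.4, 187.0, 245.2]
orientation: [[-1.0, -0.006, -0.0], [-0.006, 1.0, -0.0], [0.0, -0.0, -1.0]]
ft_force: [1.6, -0.2, 0.1]
finger_gap: 1.001
clock: 1.7
tcp_pos: [525.2, -176.1, 244.9]
orientation: [[-1.0, -0.003, -0.0], [-0.003, 1.0, 0.0], [0.0, 0.0, -1.0]]
ft_force: [1.4, 0.9, 0.2]
finger_gap: 1.003
clock: 2.0
tcp_pos: [524.0, -173.2, 244.7]
orientation: [[-1.0, -0.003, -0.002], [-0.003, 1.0, 0.001], [0.002, 0.001, -1.0]]
ft_force: [0.1, 0.8, 0.1]
finger_gap: 1.0
[ 524.02684863 -172.85026936  244.92891584] [[-9.99991138e-01 -4.03185366e-03 -1.21123754e-03]
 [-4.03295004e-03  9.99991459e-01  9.04096400e-04]
 [ 1.20758201e-03  9.08973248e-04 -9.99998858e-01]] [ 0.78193181 -0.67250259 -0.36845329] [315.4650177  196.18024425] [ 448.04901596 -174.54220381  372.97298784]
```

View pics/w1.png

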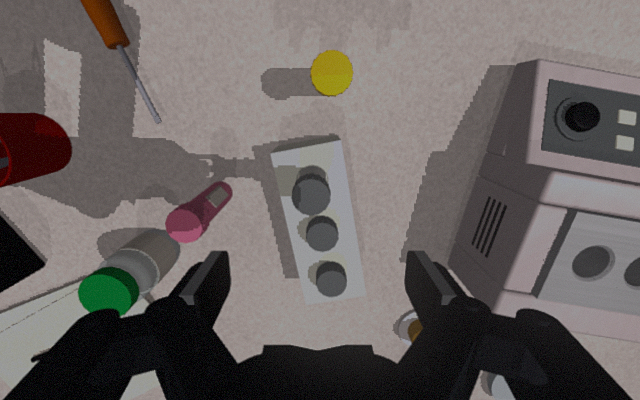

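The wrist view shows the tall cap at about (311,193), the two short caps at (321,233) and (330,278), and yellow at (331,73), clear of it. The jaws straddle the column near 317. I'll measure the cap centre.

```bash
cat >> h.py <<'E'
def dark(c,u,v,r,thr):
    g=cv2.cvtColor(c['color'],cv2.COLOR_RGB2GRAY); m=(g<thr).astype(np.uint8)
    w=np.zeros_like(m); cv2.circle(w,(int(u),int(v)),r,1,-1); m=cv2.morphologyEx(m&w,cv2.MORPH_OPEN,np.ones((5,5)))
    cs,_=cv2.findContours(m,cv2.RETR_EXTERNAL,cv2.CHAIN_APPROX_NONE); k=max(cs,key=cv2.contourArea)
    return cv2.minEnclosingCircle(k),cv2.fitEllipse(k)
E
python3 - <<'E'
from h import *
c=load('w1'); g=cv2.cvtColor(c['color'],cv2.COLOR_RGB2GRAY)
print(K(c)); print(g[195,285:340]); print(g[165:222,312])
for u,v,z in[(311,194,121),(321,234,81),(330,278,81)]:
    a,e=dark(c,u,v,26,82); print(np.round(a[0],1),a[1],np.round(e[0],1),e[1],onz(c,*e[0],z))
print(proj(c,[524,-173,245]),proj(c,[524,-173,111]))
E
```

```text
300.2997242799222
[110 114 114 113 111 115 105  56  57  61  62  60  60  62  62  65  84  79
  81  81  80  82  74  83  86  84  82  78  83  85  82  79  81  78  82  86
  84  83  80  83  81  85  81  83  85 111 157 155 155 151 152 151 153 157
 157]
[107  74  69  72  74  70  72  69  57  49  44  52  61  61  70  84  79  84
  83  84  82  80  86  85  81  82  87  85  85  81  78  80  82  82  80  81
  80  85  83  81  82  79  83  83  83  80  80  81  77  80  89 100 101  76
  52  47  48]
[309.9 178.5] 12.385721206665039 [309.5 175.6] (13.773821830749512, 26.39803123474121) [ 507.07620028 -180.82173892  121.        ]
[320.5 224.5] 12.980854988098145 [319.7 221.9] (11.851669311523438, 26.47759437561035) [ 566.01309172 -171.45054098   81.        ]
[329.5 271. ] 13.124505043029785 [328.8 268.2] (12.40969181060791, 28.083288192749023) [ 620.59537943 -161.24070346   81.        ]
[319.84064131 268.77139216] [318.4919256  191.26328011]
```

```bash
python3 - <<'E'
from h import *
c=load('w1'); print(onz(c,310.8,197.3,121))
E
python3 -m pendant '[0.001,-0.002,-0.03,0,0,0,1, 0.001,-0.003,-0.06,0,0,0,1,0.001,-0.003,-0.085,0,0,0,1,0.001,-0.003,-0.085,0,0,0,1,0.001,-0.003,-0.085,0,0,0,1]'
python3 - <<'E'
from h import *
c=grab('wrist','w2'); print(arm.observe()['tcp_pos'],proj(c,[526,-179,121]),-np.array(c['R']).T@c['t'])
s=cv2.resize(c['color'][:,:,::-1],(800,500));cv2.imwrite('pics/w2.png',s)
E
```

```text
[ 526.63834062 -179.79938758  121.        ]
clock: 2.55
tcp_pos: [525.6, -176.1, 160.6]
orientation: [[-1.0, -0.005, -0.001], [-0.005, 1.0, 0.0], [0.001, 0.0, -1.0]]
ft_force: [0.6, -0.6, -0.0]
finger_gap: 0.998
[ 526.40014905 -176.72818957  161.45116052] [314.21736754 234.87653997] [ 449.56975334 -177.45887887  288.76493975]
```

View pics/w2.png

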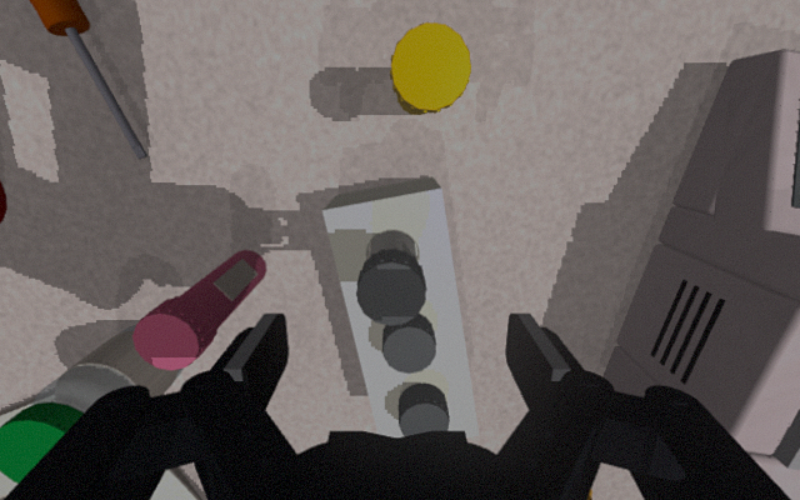

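The view shows the tall cap centred at about (391,286) of 800, with the jaw midline near column 398. The tube is therefore about 3 mm further towards -y. I'll shift, go down so the pads meet the cap, and close.

```bash
python3 -m pendant '[-0.001,-0.003,0,0,0,0,1,-0.001,-0.003,-0.025,0,0,0,1,-0.001,-0.003,-0.045,0,0,0,1,-0.001,-0.003,-0.055,0,0,0,1,-0.001,-0.003,-0.055,0,0,0,1,-0.001,-0.003,-0.055,0,0,0,1]'
python3 -m pendant '[0,0,0,0,0,0,0.4,0,0,0,0,0,0,0,0,0,0,0,0,0,-0.2,0,0,0,0,0,0,-0.2]'
```

```text
clock: 3.2
tcp_pos: [525.4, -180.7, 106.1]
orientation: [[-1.0, -0.003, 0.001], [-0.003, 1.0, -0.001], [-0.001, -0.001, -1.0]]
ft_force: [-0.4, -0.4, -0.4]
finger_gap: 1.002
clock: 3.6
tcp_pos: [525.0, -180.3, 105.6]
orientation: [[-1.0, -0.003, 0.001], [-0.003, 1.0, -0.0], [-0.001, -0.0, -1.0]]
ft_force: [0.4, 0.6, 2.1]
finger_gap: 0.402
```

```bash
python3 -m pendant '[0,0,0,0,0,0,-1,0,0,0,0,0,0,-1,0,0,0,0,0,0,-1,0,0,0,0,0,0,-1]'
python3 -m pendant '[0,0,0.01,0,0,0,-1,0,0,0.03,0,0,0,-1,0,0,0.06,0,0,0,-1,0,0,0.09,0,0,0,-1,0,0,0.12,0,0,0,-1,0,0,0.12,0,0,0,-1]'
```

```text
clock: 4.0
tcp_pos: [525.3, -180.3, 105.9]
orientation: [[-1.0, -0.003, 0.001], [-0.003, 1.0, -0.0], [-0.001, -0.0, -1.0]]
ft_force: [-1.3, 0.8, 5.1]
finger_gap: 0.384
clock: 4.6
tcp_pos: [527.3, -181.6, 230.0]
orientation: [[-1.0, -0.003, 0.007], [-0.003, 1.0, -0.004], [-0.007, -0.004, -1.0]]
ft_force: [0.1, -0.7, 0.2]
finger_gap: 0.388
```

```bash
python3 -m pendant '[0,0,0.025,0,0,0,-1,0.012,0.045,0.03,0,0,0,-1,0.024,0.09,0.03,0,0,0,-1,0.036,0.135,0.03,0,0,0,-1,0.048,0.18,0.03,0,0,0,-1,0.06,0.225,0.03,0,0,0,-1,0.062,0.258,0.03,0,0,0,-1,0.062,0.258,0.03,0,0,0,-1]'
python3 -m pendant '[0,0,0,0,0,0,-1,0,0,0,0,0,0,-1]'
python3 - <<'E'
from h import *
c=grab('wrist','w3'); print(arm.observe()['tcp_pos'])
for p in ([604.5,174.5,125],[596,125.5,125],[587,76,125],[460,75,75]): print(proj(c,p))
s=cv2.resize(c['color'][:,:,::-1],(800,500));cv2.imwrite('pics/w3.png',s)
E
```

```text
clock: 5.4
tcp_pos: [586.3, 81.8, 254.4]
orientation: [[-1.0, -0.007, -0.001], [-0.007, 1.0, 0.002], [0.001, 0.002, -1.0]]
ft_force: [0.0, -0.7, -1.0]
finger_gap: 0.382
clock: 5.6
tcp_pos: [586.3, 76.8, 254.8]
orientation: [[-1.0, -0.003, -0.001], [-0.003, 1.0, -0.001], [0.001, -0.001, -1.0]]
ft_force: [-0.1, -0.5, -0.8]
finger_gap: 0.387
[586.48027267  76.47214841 254.94342889]
[425.78131351 211.69617107]
[372.42437132 202.72514977]
[317.71058735 193.07978194]
[316.90769049  46.11003289]
```

View pics/w3.png

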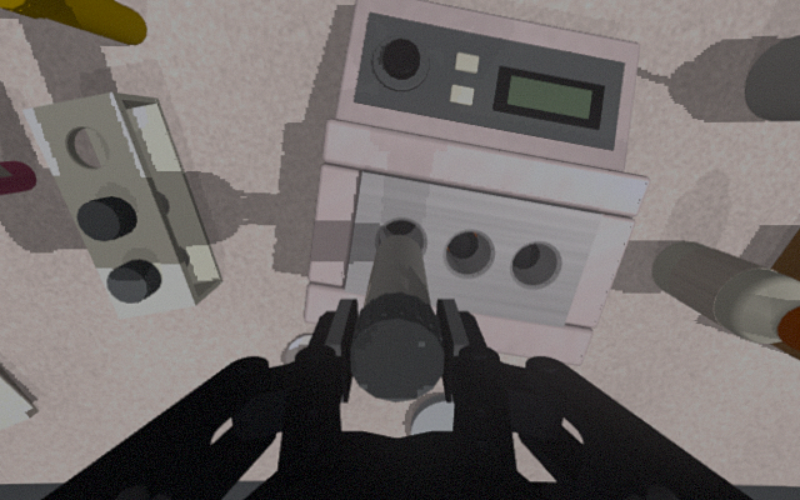

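The tube hangs upright in the jaws over well_c. Well_b is at (469,254) and well_a at (535,264) in the 800-pixel view, about 2 mm further +y than the top view gave. The key is at (402,60). Both visible wells look alike inside, so well_c is the first one to feel.

```bash
python3 - <<'E'
from h import *
c=load('w3')
for u,v in((375.2,203),(428.4,211)): print(onz(c,u,v,125))
print(onz(c,402/1.25,60/1.25,80))
E
python3 -m pendant '[0,0.002,-0.01,0,0,0,-1,0,0.002,-0.022,0,0,0,-1,0,0.002,-0.026,0,0,0,-1,0,0.002,-0.029,0,0,0,-1,0,0.002,-0.032,0,0,0,-1,0,0.002,-0.034,0,0,0,-1]'
```

```text
[596.25636646 128.02182888 125.        ]
[603.81966434 176.79886204 125.        ]
[462.36004981  79.2930796   80.        ]
clock: 6.25
tcp_pos: [586.9, 79.7, 221.1]
orientation: [[-1.0, -0.003, 0.0], [-0.003, 1.0, -0.0], [-0.0, -0.0, -1.0]]
ft_force: [0.0, -0.7, -0.6]
finger_gap: 0.385
```

```bash
python3 -m pendant '[0.001,0,-0.002,0,0,0,-1,0.001,0,-0.004,0,0,0,-1,0.001,0,-0.006,0,0,0,-1,0.001,0,-0.008,0,0,0,-1,0.001,0,-0.01,0,0,0,-1]'
```

```text
clock: 6.75
tcp_pos: [587.8, 79.7, 211.2]
orientation: [[-1.0, -0.003, 0.0], [-0.003, 1.0, -0.0], [-0.0, -0.0, -1.0]]
ft_force: [-0.2, -0.2, 0.7]
finger_gap: 0.382
```

```bash
python3 -m pendant '[0,0,-0.002,0,0,0,-1,0,0,-0.004,0,0,0,-1,0,0,-0.006,0,0,0,-1,0,0,-0.006,0,0,0,-1]'
```

```text
clock: 7.15
tcp_pos: [587.6, 79.7, 204.9]
orientation: [[-1.0, -0.003, -0.001], [-0.003, 1.0, -0.0], [0.001, -0.0, -1.0]]
ft_force: [0.5, -0.4, -1.2]
finger_gap: 0.385
```

```bash
python3 -m pendant '[0,0,-0.001,0,0,0,-1,0,0,-0.002,0,0,0,-1,0,0,-0.003,0,0,0,-1,0,0,-0.004,0,0,0,-1,0,0,-0.005,0,0,0,-1,0,0,-0.005,0,0,0,-1]'
```

```text
clock: 7.75
tcp_pos: [587.8, 79.7, 200.1]
orientation: [[-1.0, -0.003, -0.0], [-0.003, 1.0, -0.0], [0.0, -0.0, -1.0]]
ft_force: [-0.8, -1.2, -0.0]
finger_gap: 0.385
```

```bash
python3 -m pendant '[0,0,-0.001,0,0,0,-1,0,0,-0.002,0,0,0,-1,0,0,-0.003,0,0,0,-1,0,0,-0.004,0,0,0,-1,0,0,-0.005,0,0,0,-1,0,0,-0.005,0,0,0,-1]'
```

```text
clock: 8.35
tcp_pos: [587.7, 79.7, 195.0]
orientation: [[-1.0, -0.003, -0.0], [-0.003, 1.0, -0.0], [0.0, -0.0, -1.0]]
ft_force: [-0.7, -0.9, -0.1]
finger_gap: 0.379
```

At 30 mm depth there is no contact force, so well_c is the empty one. I continue down.

```bash
python3 -m pendant '[0,0,-0.005,0,0,0,-1,0,0,-0.01,0,0,0,-1,0,0,-0.015,0,0,0,-1,0,0,-0.02,0,0,0,-1,0,0,-0.025,0,0,0,-1,0,0,-0.03,0,0,0,-1,0,0,-0.035,0,0,0,-1,0,0,-0.038,0,0,0,-1]'
python3 -m pendant '[0,0,-0.001,0,0,0,-1,0,0,-0.002,0,0,0,-1,0,0,-0.003,0,0,0,-1,0,0,-0.004,0,0,0,-1,0,0,-0.005,0,0,0,-1,0,0,-0.005,0,0,0,-1]'
```

```text
clock: 9.15
tcp_pos: [587.6, 79.8, 156.6]
orientation: [[-1.0, -0.003, -0.001], [-0.003, 1.0, 0.0], [0.001, 0.0, -1.0]]
ft_force: [-0.7, -0.1, -0.5]
finger_gap: 0.383
clock: 9.75
tcp_pos: [587.8, 79.7, 152.2]
orientation: [[-1.0, -0.003, 0.0], [-0.003, 1.0, -0.0], [-0.0, -0.0, -1.0]]
ft_force: [-0.5, -1.2, -0.9]
finger_gap: 0.383
```

```bash
python3 -m pendant '[0,0,-0.0005,0,0,0,-1,0,0,-0.001,0,0,0,-1,0,0,-0.0015,0,0,0,-1,0,0,-0.002,0,0,0,-1,0,0,-0.002,0,0,0,-1]'
python3 -m pendant '[0,0,-0.0005,0,0,0,-1,0,0,-0.001,0,0,0,-1,0,0,-0.0015,0,0,0,-1,0,0,-0.0015,0,0,0,-1]'
```

```text
clock: 10.25
tcp_pos: [587.8, 79.7, 150.2]
orientation: [[-1.0, -0.003, -0.0], [-0.003, 1.0, -0.0], [0.0, -0.0, -1.0]]
ft_force: [-1.0, -1.7, -1.3]
finger_gap: 0.381
clock: 10.65
tcp_pos: [588.1, 79.7, 149.9]
orientation: [[-1.0, -0.003, 0.001], [-0.003, 1.0, -0.0], [-0.001, -0.0, -1.0]]
ft_force: [-2.7, -1.6, 9.4]
finger_gap: 0.382
```

There is a firm 9 N stop at TCP z = 150, exactly the fully-home height. I release gently and go up.

```bash
python3 -m pendant '[0,0,0.0008,0,0,0,-0.2,0,0,0.0008,0,0,0,-0.1,0,0,0.0008,0,0,0,0.1,0,0,0.0008,0,0,0,0.4,0,0,0.0008,0,0,0,0.4]'
python3 -m pendant '[0,0,0.02,0,0,0,0.4,0,0,0.05,0,0,0,0.4,0,0,0.08,0,0,0,0.2,0,0,0.08,0,0,0,-1,0,0,0.08,0,0,0,-1]'
```

```text
clock: 11.15
tcp_pos: [587.9, 79.7, 149.4]
orientation: [[-1.0, -0.003, -0.0], [-0.003, 1.0, -0.0], [0.0, -0.0, -1.0]]
ft_force: [1.2, -0.1, 0.2]
finger_gap: 0.698
clock: 11.65
tcp_pos: [588.2, 79.7, 230.1]
orientation: [[-1.0, -0.003, 0.002], [-0.003, 1.0, -0.0], [-0.002, -0.0, -1.0]]
ft_force: [-0.2, -0.0, -0.7]
finger_gap: 0.268
```

```bash
python3 -m pendant '[-0.04,0,0,0,0,0,-1,-0.08,0,0,0,0,0,-1,-0.12,0,0,0,0,0,-1,-0.127,0,-0.02,0,0,0,-1,-0.127,0,-0.05,0,0,0,-1,-0.127,0,-0.08,0,0,0,-1,-0.127,0,-0.08,0,0,0,-1,-0.127,0,-0.08,0,0,0,-1]'
python3 - <<'E'
from h import *
c=grab('wrist','w4'); print(arm.observe()['tcp_pos'],arm.observe()['ft_force'],proj(c,[462.4,79.3,79]),proj(c,[461,79.5,135]))
s=cv2.resize(c['color'][:,:,::-1],(800,500));cv2.imwrite('pics/w4.png',s)
E
```

```text
clock: 12.45
tcp_pos: [459.7, 79.7, 148.8]
orientation: [[-1.0, -0.003, -0.003], [-0.003, 1.0, -0.0], [0.003, -0.0, -1.0]]
ft_force: [-0.5, 0.2, 0.2]
finger_gap: -0.001
[460.92090982  79.71285616 149.78087719] [-0.22916757 -0.35804336  0.12219838] [318.23969599 220.13048537] [318.92028423 256.80655603]
```

View pics/w4.png

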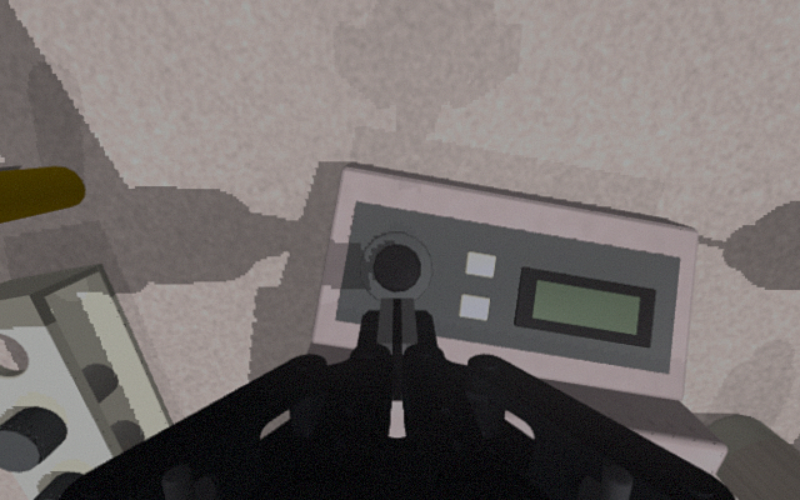

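The key is seen at (397,267), in line with the jaws and about 4 mm nearer the robot than assumed. I shift by -3 mm and press down.

```bash
python3 -m pendant '[-0.003,0,-0.02,0,0,0,-1,-0.003,0,-0.04,0,0,0,-1,-0.003,0,-0.048,0,0,0,-1,-0.003,0,-0.051,0,0,0,-1,-0.003,0,-0.051,0,0,0,-1]'
python3 -m pendant '[0,0,-0.001,0,0,0,-1,0,0,-0.002,0,0,0,-1,0,0,-0.003,0,0,0,-1,0,0,-0.004,0,0,0,-1,0,0,-0.005,0,0,0,-1,0,0,-0.005,0,0,0,-1]'
```

```text
clock: 13.0
tcp_pos: [458.4, 79.7, 99.1]
orientation: [[-1.0, -0.003, 0.001], [-0.003, 1.0, -0.0], [-0.001, -0.0, -1.0]]
ft_force: [-1.0, 0.3, 0.1]
finger_gap: 0.002
clock: 13.6
tcp_pos: [458.2, 79.7, 93.7]
orientation: [[-1.0, -0.003, 0.001], [-0.003, 1.0, -0.0], [-0.001, -0.0, -1.0]]
ft_force: [-0.2, 0.4, 2.2]
finger_gap: -0.005
```

```bash
python3 -m pendant '[0,0,-0.001,0,0,0,-1,0,0,-0.002,0,0,0,-1,0,0,-0.003,0,0,0,-1,0,0,-0.003,0,0,0,-1]'
```

```text
clock: 14.0
tcp_pos: [458.2, 79.7, 90.6]
orientation: [[-1.0, -0.003, 0.001], [-0.003, 1.0, -0.0], [-0.001, -0.0, -1.0]]
ft_force: [0.4, 0.3, 3.9]
finger_gap: -0.003
```

```bash
python3 -m pendant '[0,0,-0.001,0,0,0,-1,0,0,-0.002,0,0,0,-1,0,0,-0.002,0,0,0,-1]'
```

```text
clock: 14.3
tcp_pos: [458.3, 79.7, 89.1]
orientation: [[-1.0, -0.003, 0.001], [-0.003, 1.0, -0.0], [-0.001, -0.0, -1.0]]
ft_force: [-0.4, -0.6, 11.8]
finger_gap: -0.002
```

The force goes from 4 N on the spring to 12 N at the end stop, so the key is fully pressed. I retreat and check.

```bash
python3 -m pendant '[0,0,0.01,0,0,0,-1,0,0,0.05,0,0,0,-1,0,0,0.1,0,0,0,-1,0,0,0.14,0,0,0,-1,-0.03,0,0.16,0,0,0,-1,-0.03,0,0.16,0,0,0,-1]'
python3 - <<'E'
from h import *
s=grab('scene','s2');t=grab('top','t2')
print(proj(s,[587.5,79.5,165]),proj(s,[587.5,79.5,143]))
a=cv2.resize(s['color'][140:290,200:500,::-1],(800,400),interpolation=cv2.INTER_CUBIC)
b=cv2.resize(t['color'][150:260,180:400,::-1],(400,200),interpolation=cv2.INTER_CUBIC)
w=cv2.resize(grab('wrist','w5')['color'][:,:,::-1],(320,200))
cv2.imwrite('pics/c2.png',np.vstack([a,np.hstack([b,w,np.zeros((200,80,3),np.uint8)])]))
E
```

```text
clock: 14.9
tcp_pos: [425.6, 79.9, 250.9]
orientation: [[-1.0, -0.003, 0.001], [-0.003, 1.0, 0.0], [-0.001, 0.0, -1.0]]
ft_force: [1.0, -0.6, -0.8]
finger_gap: 0.005
[357.05481163 184.90122585] [356.62182304 191.45228397]
```

View pics/c2.png

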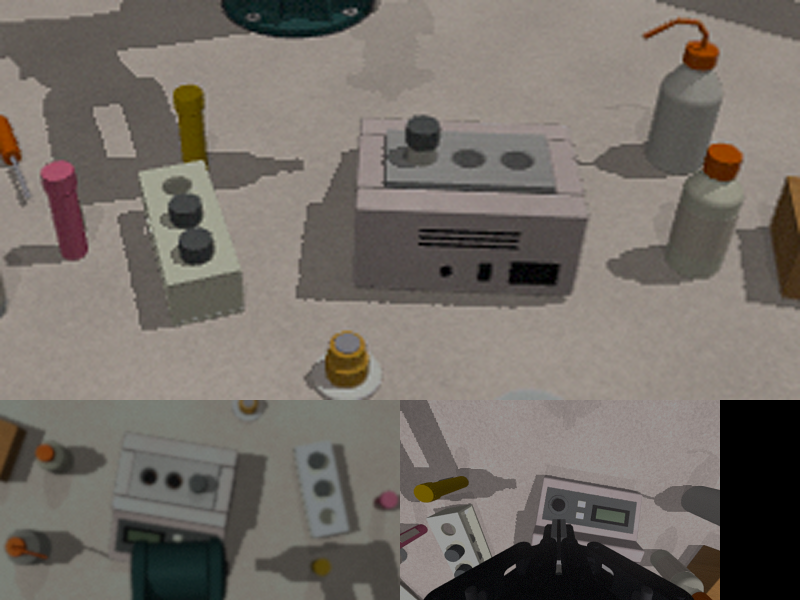

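The tube stands upright in well_c. Its cap top is at scene (358,186), against (357,185) predicted for fully home. The short tubes, look-alikes and bottles are where they were.

```bash
python3 -c "
from bench import arm
print(arm.finish_job())"
```

```text
the job is handed in; nothing more can be done
None
```

The tall tube is standing fully home in well_c, the start key has been pressed, and the job was handed in at about 15 s on the clock.

- **Finding the well:** I tried well_c first, because the other two wells looked alike inside. The tube passed 30 mm depth without resistance, so it was empty and I did not need to feel the others.
- **Seating the tube:** It stopped firmly with about 9 N at the expected full depth (TCP z = 150 mm), and I released it there. In the last pictures it stands upright, with its cap within about 1 pixel of where it should be.
- **Pressing the key:** The force rose from about 4 N on the spring to about 12 N at the end stop. I read the press from the force only, not from the key's travel itself.
- **Rest of the bench:** The last pictures show the two short tubes, the pink and yellow look-alikes, both bottles and the specimen holder where they were. The jar, cup and screwdriver were mostly or wholly outside that crop, but the arm did not work near them.
- **What disagreed:** The top camera and the wrist camera differed by 2 to 5 mm sideways. I followed the wrist camera, and both the grasp and the insertion went in without side load.

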